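# Lock the gel pot onto the gel warmer

## Task

Get the gel warmer on the treatment desk ready: take the pink tape roll off its sprung plate and stand it flat in the empty place of the green tray, the one with the white paper disc. Then fit the blue gel pot: with its two yellow lugs over the two green-marked gaps press it straight down until the sprung plate is fully depressed, turn it a quarter turn clockwise (seen from above) so that it locks under the rim, and let go. Leave the red pot, the lotion bottle, the massage roller and the oximeter standing where they are.

Things in the scene. Friction and masses are not known exactly. Their poses are not given: they have to be found in the camera images.
- warmer: gel warmer, fixed on the desk: white base 150 x 150 x 18 mm (black display on its -x side) with a white ring, outside diameter 104, inside 94 mm, its top 38 mm above the desk. Origin: centre of the underside, on the ring's axis; z up; x runs through the two gaps in the rim.
- rim (a point): centre of the ring, level with the rim's top, 38 mm above the desk. The dark grey rim reaches inward from the ring to a bore of diameter 66 mm; it is 6 mm thick (underside 32 mm above the desk). Under it a lug slides clockwise, seen from above, to a stop 90 degrees from its gap; other stops prevent turning anticlockwise.
- gap (a point): middle of the gap in the rim on the warmer's +x side, 40 mm from the axis, 38 mm above the desk; a like gap lies on the -x side. Each is 28 mm wide at the bore, wider outward, and has a green bar outside it on the base.
- plate (a joint): the sprung steel plate (diameter 54 mm) in the middle of the warmer: 0 = up (its top 31 mm above the desk), 0.010 m = fully depressed (21 mm). Spring: 6 N to start moving, 13 N fully down, less the weight of what stands on it. A locked pot leaves it at about 0.006.
- gel_pot: blue closed gel pot, upright in the tray, 0.3 kg: body diameter 54, height 92 mm, white lid diameter 49 up to 104 mm. At its foot two yellow lugs along its +x and -x reach 41 mm from its axis, 16 mm wide, 7 mm tall from the underside; a yellow lid stripe lies along x. Half a turn makes no difference. Origin: centre of underside, z up. Locked: underside 25 mm above the desk.
- red_pot: a red pot of the same shape in another place of the tray; a bystander
- tape: pink roll of tape standing on end on the warmer's plate: tube of outside diameter 52 mm, bore 26 mm, height 50 mm, about 0.06 kg. Origin: centre of its underside, z along its axis.
- tray: green tray, fixed, 280 x 96 mm, walls and two dividers 4 mm thick and 22 mm tall, floor 4 mm thick. Origin: centre of the underside, x along its length. Its three places, 88 mm square inside, lie in a row at x = -92, 0 and +92 mm.
- liner: white paper disc, diameter 72 mm, 1 mm thick, lying on the tray's floor in the empty place. Origin: its centre; marks where the tape roll goes.
- lotion: white and green lotion bottle, 170 mm tall, diameter 56 mm, upright on the desk between warmer and tray; a bystander. Origin: centre of the underside.
- roller: massage roller: steel ball in a black cup, diameter 66 mm, 65 mm tall; a bystander. Origin: centre of the underside.
- oximeter: finger oximeter, pink and white, 58 x 34 x 30 mm; a bystander. Origin: centre of the underside.

How it is judged (in metres and radians):
On the way, in this order (a step that is already met when the one before it is completed fails the run):
1. the gel pot, lugs in the gaps, has pressed the plate fully down (at least 8.5 of 10 mm) (value of joint plate above 0.0085 m and horizontal distance between gel_pot and warmer below 0.01 m and angle between the x axis of gel_pot and the x axis of warmer, either way round below 0.45 rad and z of gel_pot in the frame of warmer below 0.026 m and angle between gel_pot's own z axis and vertical below 0.15 rad), for 0.1 s.
2. it is then turned more than 60 degrees with its lugs under the rim (angle between the x axis of gel_pot and the x axis of warmer, either way round above 1.05 rad and z of gel_pot in the frame of warmer below 0.0285 m and horizontal distance between gel_pot and warmer below 0.01 m), for 0.1 s.
At the end, for the whole second after the job is handed in: Gel pot at rest on the warmer: centred to 10 mm, upright to 0.1 rad, turned over 60 deg from the gaps, underside below 28.5 mm, plate down over 3.5 mm. Tape at rest on the tray floor, upright to 0.12 rad, within 35 mm of the disc. Bystanders upright to 0.15 rad, moved under 30 mm (all of step 2 and value of joint plate above 0.0035 m and angle between gel_pot's own z axis and vertical below 0.1 rad and linear speed of each of gel_pot, tape below 0.02 m/s and horizontal distance between tape and liner below 0.035 m and z of tape in the frame of tray below 0.012 m and angle between tape's own z axis and vertical below 0.12 rad and distance of each of red_pot, lotion, roller, oximeter from where it was at the start of the episode below 0.03 m and angle between each of red_pot, lotion, roller, oximeter's own z axis and vertical below 0.15 rad); the robot touches nothing.
It fails at once if the red pot is knocked over or moved by more than 40 mm (distance of red_pot from where it was at the start of the episode above 0.04 m or angle between red_pot's own z axis and vertical above 0.4 rad).
It fails at once if the lotion bottle is knocked over or moved by more than 40 mm (distance of lotion from where it was at the start of the episode above 0.04 m or angle between lotion's own z axis and vertical above 0.4 rad).
It fails at once if the massage roller is knocked over or moved by more than 40 mm (distance of roller from where it was at the start of the episode above 0.04 m or angle between roller's own z axis and vertical above 0.4 rad).
It fails at once if the oximeter is knocked over or moved by more than 40 mm (distance of oximeter from where it was at the start of the episode above 0.04 m or angle between oximeter's own z axis and vertical above 0.4 rad).
It also fails if it takes over 67 s, if anything falls off the work surface, if the arm or the gripper's body presses on something with over 40 N, if the wrist force passes 120 N, or if a joint passes its speed limit or range.

## Robot

A 6-joint arm with a two-finger parallel gripper is mounted at the origin on the work surface. World frame = base frame: x ahead of the robot, y to its left, z up, the work surface at z = 0. Lengths are in mm, angles in rad, forces in N, time in s.
With the tool pointing down it reaches from about 325 to 875 mm from the base axis. Payload 4.4 kg.
Tool frame: the origin (TCP) lies where the fingers leave the gripper's body, on its centre line; the fingertips stand 73 mm ahead of it and the grasp point (between the pads) lies 54 mm ahead of it; z points along the fingers, y is the line along which they close (so a half turn about z gives the same grasp; the last joint's range is limited). The gripper opens to 85 mm and grips with 20 to 120 N. Pads are 22 mm wide; open, the fingers measure 114 mm over their backs; the gripper's body (76 mm by 85 mm) begins 54 mm behind the grasp point. The pads swing forward as they close: fully open they stand 13 mm farther back than shut.
Start: joints at [1.119, 0.207, 1.542, -0, 1.393, -0.15], TCP at [170.923, 549.011, 303.882] pointing down, gripper open.
Joint ranges: [-2.73, 2.73], [-0.86, 2.22], [0.23, 2.46], [-1.11, 4.25], [0.08, 2.63], [-2.82, 2.82]. Speed limits (rad/s): [2.79, 2.79, 3.14, 3.14, 3.14, 3.14].

## Interface

Orientations are given as a 3x3 rotation matrix whose columns are the frame's x, y, z axes.
In Python, from plant import ctrl, grab_frame, camera_params, finish_job gives the robot as it stands (ctrl), with the cameras as plain functions and the job as plain functions. Calls block until the motion is done:
- ctrl.move_ptp(position, orientation): joint-space move of the TCP to a pose.
- ctrl.move_l(position, rot=None, vel=150, threshold=None): straight line of the TCP; rot=None keeps the orientation; vel is the mean speed in mm/s. With threshold (N) it stops when the force on the tool has changed by that much, and returns True; else False.
- ctrl.set_joints(angles): joint-space move.
- ctrl.gripper_to(opening, force=None): finger opening in mm; force is the grip in N (None keeps the last); returns when the fingers have stopped.
- ctrl.hold(seconds).
- ctrl.solve_ik(position, orientation): joint angles nearest the present ones, or None.
- ctrl.read_state(): the state.
- grab_frame(name): name is "scene" or "top"; returns the picture (480x640x3 uint8, red, green, blue); there is no depth.
- camera_params(name): a dict with "mtx" (3x3 intrinsics, pixels), "k1" (the pictures are not rectified: a ray, as slopes to the right and down, at radius r is drawn at 1 + k1 r^2 times it, then the intrinsics apply), "R" (3x3) and "t" (3): a world point X has camera coordinates R X + t. Camera axes: x right, y down, z forward; pixel columns grow to the right and rows downward; lengths in mm; the calibration is good to about 2 mm. A picture is of the moment at which its call begins. camera_params takes no time and is no camera call.
A pose or a line that the arm cannot do raises ctrl.MotionError and nothing moves.
- finish_job(): hands the job in; it is judged then, once.
The state is a dict: "t": time; "q": joint angles; "qvel": joint speeds; "tau": joint torques, N m; "eef_pos": TCP position; "eef_rot": TCP orientation; "force": force on the tool from outside, world axes, zero at the start; "wrist_torque": the same for the moment, N m; "grip_width": finger opening in mm; "grasp_force": force on a finger pad.
Only numpy, scipy, OpenCV 4.12 (cv2) and the standard library are available. Lean on these libraries where they do the work, as an engineer would, in place of code of your own. Each camera call takes 0.05 s, during which the arm holds its last target. There are 200 camera calls.

## Working session

There is one attempt and no reset: what is moved stays moved. The work goes in short steps, each a Python script; the robot and the scene stay as the last script left them, time stands still between calls to the robot, and variables do not carry over. Pictures are saved under pics/ and viewed, at most 10 in all, crops included, and the job is handed in when it is done.

```bash
mkdir -p pics; ls
cat > h.py <<'E'
import numpy as np, cv2
from plant import ctrl, grab_frame, camera_params, finish_job
def snap(cam,fn=None):
    im=grab_frame(cam)
    if fn: cv2.imwrite('pics/'+fn,im[:,:,::-1])
    return im
def ray(cam,uv):
    p=camera_params(cam);M=np.array(p['mtx']);k=p['k1']
    d=np.linalg.solve(M,[uv[0],uv[1],1.])[:2]; s=d.copy()
    for _ in range(30): s=d/(1+k*(s@s))
    R=np.array(p['R']);t=np.array(p['t'])
    return -R.T@t, R.T@np.r_[s,1]
def at(cam,uv,z):
    c,d=ray(cam,uv); return c+d*(z-c[2])/d[2]
def proj(cam,X):
    p=camera_params(cam);c=np.array(p['R'])@np.array(X,float)+np.array(p['t']);s=c[:2]/c[2]
    s=s*(1+p['k1']*(s@s)); return (np.array(p['mtx'])@np.r_[s,1])[:2]
def rot(a): # tool down, closing axis (tool y) along world angle a
    y=np.array([np.cos(a),np.sin(a),0]);z=np.array([0,0,-1.]);return np.c_[np.cross(y,z),y,z]
E
python3 - <<'E'
from h import *
snap('top','t0.png');snap('scene','s0.png')
for n in('top','scene'):print(n,-np.array(camera_params(n)['R']).T@camera_params(n)['t'])
s=ctrl.read_state();print(s['t'],s['eef_rot'],s['force'])
E
```

```text
pics
plant.py
top [425.47046808  19.14248114 908.5379653 ]
scene [1059.30056706    7.51415942  804.06432926]
0.1 [[-9.54792788e-01  2.97270637e-01 -9.48394093e-04]
 [ 2.97271948e-01  9.54791001e-01 -1.87986403e-03]
 [ 3.46689766e-04 -2.07681158e-03 -9.99997783e-01]] [ 0.41602293 -0.08513201 -0.20754225]
```

View pics/t0.png

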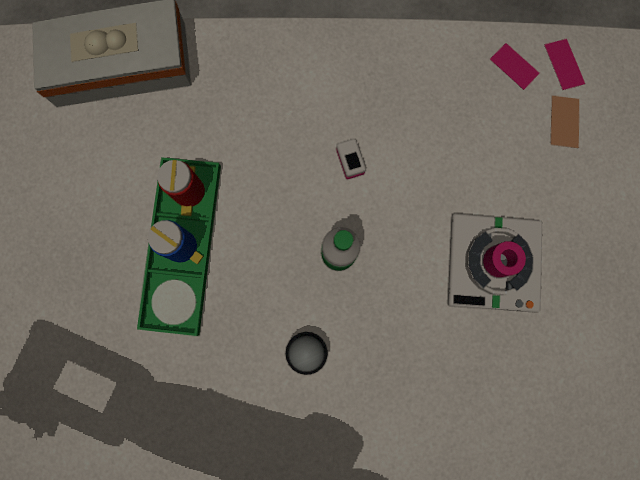

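View pics/s0.png

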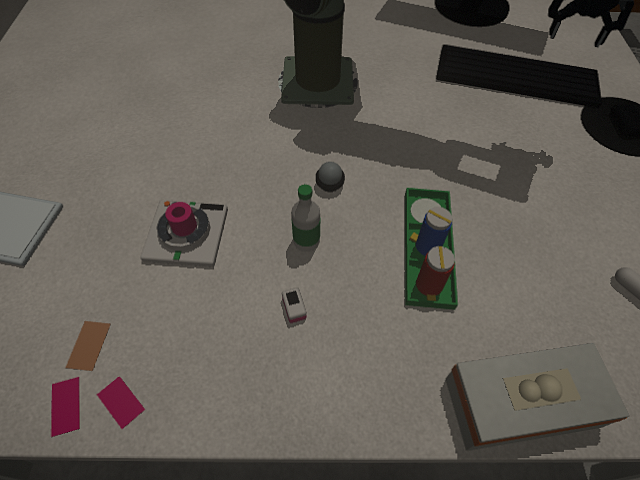

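Top view: warmer at about (497,262) with the tape on it at (508,258), tray at (180,245), blue lid at (166,241), red lid at (174,175), liner at (174,302), and the bottle, roller and oximeter in the middle. I'll measure with colour masks and an enlarged crop.

Run:
```python
from h import *
im=cv2.imread('pics/t0.png')
a=cv2.resize(im[205:320,440:550],None,fx=3.6,fy=3.6,interpolation=cv2.INTER_CUBIC)
b=cv2.resize(im[150:340,130:230],None,fx=3,fy=3,interpolation=cv2.INTER_CUBIC)
o=np.zeros((570,700,3),np.uint8);o[:a.shape[0],:a.shape[1]]=a;o[:570,400:700]=b
cv2.imwrite('pics/c.png',o)
hsv=cv2.cvtColor(im,cv2.COLOR_BGR2HSV)
def cen(lo,hi,box,name,z):
    x0,y0,x1,y1=box;m=cv2.inRange(hsv[y0:y1,x0:x1],lo,hi)
    n,l,st,c=cv2.connectedComponentsWithStats(m)
    for i in range(1,n):
        if st[i,4]>12:
            uv=c[i]+[x0,y0];print(name,st[i,4],uv.round(1),at('top',uv,z).round(1))
cen((40,120,40),(85,255,255),(450,205,550,315),'bars',18)
cen((20,120,100),(35,255,255),(140,150,220,270),'yellow(z104+4)',108)
cen((0,0,130),(180,60,255),(150,275,200,330),'liner',5)
cen((150,100,60),(180,255,255),(470,230,540,290),'pink',81)
for n,uv in dict(ll=(139,327),lr=(201,335),ul=(162,158),ur=(222,162)).items(): print(n,at('top',uv,22).round(1))
for n,uv in dict(ul=(453,213),ur=(542,220),ll=(449,305),lr=(540,311)).items(): print(n,at('top',uv,18).round(1))
print('lotion top',at('top',(343,239),170),'roller',at('top',(306,353),45),'oxi',at('top',(352,157),30))
```

```text
bars 62 [498.2 222.3] [ 582.5 -277.9   18. ]
bars 76 [495.3 301.7] [ 454.7 -268.4   18. ]
yellow(z104+4) 115 [172.7 174.7] [634.2 227.7 108. ]
yellow(z104+4) 65 [185.3 209.1] [583.  206.7 108. ]
yellow(z104+4) 121 [163.5 236.2] [543. 237. 108.]
yellow(z104+4) 81 [195.9 257.2] [512.9 188.6 108. ]
liner 247 [175.9 289.7] [471.4 241.2   5. ]
liner 29 [169.  298.2] [457.6 251.8   5. ]
liner 14 [156.9 312.8] [434.1 270.7   5. ]
liner 21 [163.3 319.7] [423.3 259.8   5. ]
pink 826 [507.3 259.1] [ 515.8 -268.5   81. ]
ll [411.3 293.8  22. ]
lr [400.5 194.9  22. ]
ul [684.8 269.3  22. ]
ur [678.  170.1  22. ]
ul [ 597.1 -204.    18. ]
ur [ 586.9 -351.6   18. ]
ll [ 449.5 -193.7   18. ]
lr [ 439.6 -341.3   18. ]
lotion top [531.69059197 -18.48778612 170.        ] roller [375.91941284  30.79508368  45.        ] oxi [685.10453664 -40.32744488  30.        ]
```

View pics/c.png

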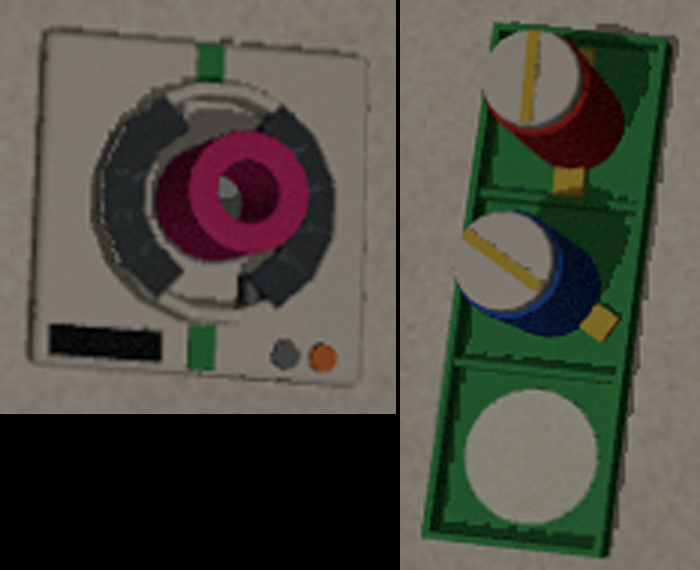

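Enlarged crop, in full-picture pixels: tape top at (508.9,257.8), blue lid at (164.7,236.7) with stripe from (151.3,227.7) to (177,246.7), visible blue lug at (196.3,257.7), liner at (173.7,302.3). The warmer corners and bars agree: centre about (518.5,-273), yaw about -0.072. Next I cross-check against the scene camera and check the IK yaw range.

Run:
```python
from h import *
T=at('top',(508.9,257.8),81);P=at('top',(164.7,236.7),108);L=at('top',(173.7,302.3),5)
a,b=at('top',(151.3,227.7),108),at('top',(177,246.7),108);lug=at('top',(196.3,257.7),11)
d=(a-b)[:2];e=(P-lug)[:2]
print('T',T,'P',P,'L',L,'stripe',np.linalg.norm(d),np.arctan2(d[1],d[0]),'lug',lug,np.linalg.norm(e),np.arctan2(e[1],e[0]))
for n,X in dict(T=T,P=P,L=L).items(): print(n,proj('scene',X))
W=np.array([518.5,-273]);yaw=-.072
def ik(n,xy,z,a):
    q=ctrl.solve_ik([*xy,z],rot(a));print(n,round(a,2),None if q is None else np.round(q,2))
for g in(1.483,1.483-np.pi):
    ik('tape',T[:2],122,g);ik('place',L[:2],96,g);ik('pot',P[:2],123,g);ik('fit',W,150,g-1.006);ik('turn',W,140,g-2.577);ik('hi',P[:2],335,g);ik('hiW',W,335,g-1.006)
```

```text
T [ 517.74778244 -271.11771516   81.        ] P [542.26535194 235.19810828 108.        ] L [451.21095106 243.95062217   5.        ] stripe 47.64576010305023 0.956849502747411 lug [522.71633272 208.45810221  11.        ] 33.12388982761892 0.9395159549001587
T [177.5102143 211.7578829]
P [437.71466541 216.39132133]
L [425.58108902 210.9637878 ]
tape 1.48 [-0.63  0.43  1.66 -0.    1.05 -2.11]
place 1.48 [ 0.33  0.35  1.85 -0.    0.94 -1.16]
pot 1.48 [ 0.26  0.44  1.64 -0.    1.06 -1.22]
fit 0.48 [-0.63  0.4   1.64 -0.    1.1  -1.11]
turn -1.09 [-0.63  0.41  1.65 -0.    1.09  0.46]
hi 1.48 [ 0.26  0.22  1.46 -0.    1.46 -1.22]
hiW 0.48 [-0.63  0.21  1.48 -0.    1.46 -1.11]
tape -1.66 [-0.63  0.43  1.66 -0.    1.05  1.03]
place -1.66 [ 0.33  0.35  1.85 -0.    0.94  1.99]
pot -1.66 [ 0.26  0.44  1.64 -0.    1.06  1.92]
fit -2.66 [-0.63  0.4   1.64 -0.    1.1   2.03]
turn -4.24 [-0.63  0.41  1.65 -0.    1.09 -2.68]
hi -1.66 [ 0.26  0.22  1.46 -0.    1.46  1.92]
hiW -2.66 [-0.63  0.21  1.48 -0.    1.46  2.03]
```

Run:
```python
from h import *
g=1.483;R=rot(g);T=[517.7,-271.1];L=[451.2,244.0]
ctrl.move_ptp([*T,310],R)
ctrl.move_l([*T,122],vel=200)
ctrl.gripper_to(0,40)
s=ctrl.read_state();print(s['grip_width'],s['grasp_force'],s['t'])
ctrl.move_l([*T,310],vel=200)
print(ctrl.read_state()['grip_width'])
ctrl.move_ptp([*L,310],R)
snap('scene','s1.png')
print(ctrl.read_state()['t'])
ctrl.move_l([*L,120],vel=200)
print(ctrl.move_l([*L,88],vel=40,threshold=4))
s=ctrl.read_state();print(s['eef_pos'],s['force'])
ctrl.gripper_to(68)
ctrl.move_l([*L,250],vel=150)
ctrl.gripper_to(85)
snap('top','t1.png');print(ctrl.read_state()['t'])
im=[cv2.imread('pics/'+f) for f in('t1.png','s1.png')]
a=cv2.resize(im[0][140:360,60:260],(400,440));b=im[1][80:400,280:640]
o=np.zeros((440,780,3),np.uint8);o[:,:400]=a;o[:320,400:760]=b;cv2.imwrite('pics/c1.png',o)
```

```text
50.019434165732825 46.73905695963185 4.725
49.78409130092606
7.75
True
[451.05063545 243.97159775  96.17998398] [-0.18741099 -0.6523805   2.80696848]
11.3083
```

View pics/c1.png

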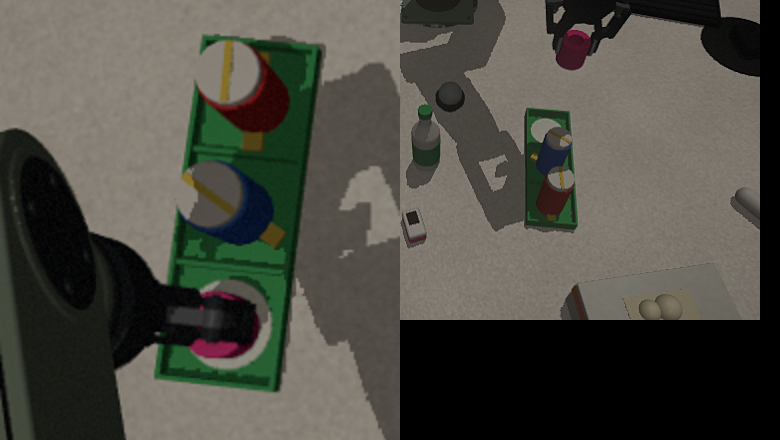

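Tape stands on the disc in the tray, well within tolerance (tape around (230,325) in the crop). Next is the blue pot.

Run:
```python
from h import *
g=1.483;P=[542.3,235.2];W=[518.5,-273.]
ctrl.move_ptp([*P,250],rot(g))
print(ctrl.move_l([*P,123],vel=150,threshold=12))
ctrl.gripper_to(0,90)
s=ctrl.read_state();print(s['eef_pos'],s['grip_width'],s['grasp_force'])
ctrl.move_l([*P,340],vel=180)
ctrl.move_ptp([*W,340],rot(g-1.019))
ctrl.move_l([*W,172],vel=180)
snap('top','t2.png');snap('scene','s2.png');s=ctrl.read_state();print(s['t'],s['force'],s['grip_width'])
im=[cv2.imread('pics/'+f) for f in('t2.png','s2.png')]
a=cv2.resize(im[0][180:330,430:580],(400,400));b=cv2.resize(im[1][150:290,120:260],(400,400))
cv2.imwrite('pics/c2.png',np.hstack([a,b]))
```

```text
False
[543.38243249 235.8106714  124.70090076] 52.258073441308596 94.07555222511292
17.5583 [ 0.61348957 -0.32492849 -3.30881559] 52.10510261000206
```

View pics/c2.png

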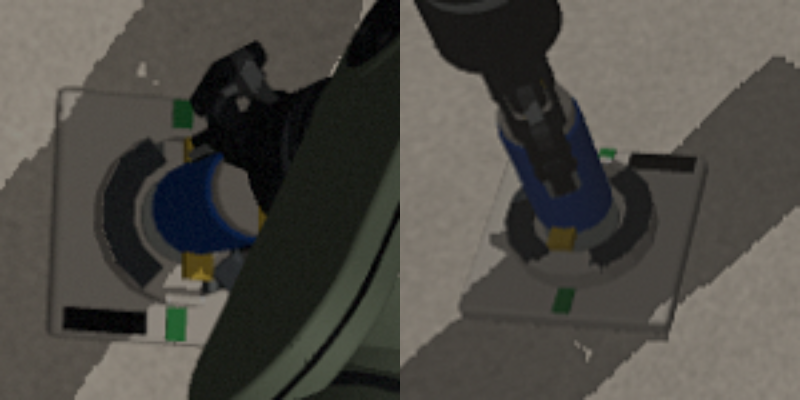

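Pot hangs over the warmer with its lugs near the gaps: in the top view the -x lug is at about crop (197,265) and the +x lug at about (187,150). I'll measure their offset.

Run:
```python
from h import *
s=ctrl.read_state();e=s['eef_pos'];print(e,s['force']);zb=e[2]-120.7
hsv=cv2.cvtColor(cv2.imread('pics/t2.png'),cv2.COLOR_BGR2HSV)
def comps(cam,f,box):
    hsv=cv2.cvtColor(cv2.imread('pics/'+f),cv2.COLOR_BGR2HSV)
    x0,y0,x1,y1=box;m=cv2.inRange(hsv[y0:y1,x0:x1],(18,110,60),(35,255,255))
    n,l,st,c=cv2.connectedComponentsWithStats(m)
    for i in range(1,n):
        if st[i,4]>5:
            b=st[i];u=[c[i]+[x0,y0]];print(cam,b+[x0,y0,0,0,0],u[0].round(1),at(cam,u[0],zb+6).round(1))
comps('top','t2.png',(480,220,535,300));comps('scene','s2.png',(150,215,200,250))
y=-.072;W=np.array([518.5,-273]);d=np.array([np.cos(y),np.sin(y)])
for sg in(1,-1):
    for cam in('top','scene'): print(sg,cam,'expected lug centre px',proj(cam,[*(W+sg*34*d),zb+7]),proj(cam,[*(W+sg*41*d),zb+7]))
```

```text
[ 519.55078384 -273.67531684  173.87501072] [ 0.61348957 -0.32492849 -3.30881559]
top [500 231   2   6   9] [500.4 233.7] [ 557.5 -267.    59.2]
top [527 258   3   8  13] [527.5 261.5] [ 514.6 -307.9   59.2]
top [500 275  10  11  95] [504.5 279.9] [ 486.4 -270.6   59.2]
scene [171 230  10   8  59] [175.7 233.3] [ 554.4 -273.5   59.2]
1 top expected lug centre px [506.14930182 236.86847197] [506.27508563 232.38226287]
1 scene expected lug centre px [174.78200004 232.16504894] [173.87168803 235.09556957]
-1 top expected lug centre px [504.7578916  280.98269532] [504.59687537 285.57508853]
-1 scene expected lug centre px [183.24138404 204.96577996] [184.07450522 202.29033512]
```

Run:
```python
from h import *
W=[517.3,-272.7]
hit=ctrl.move_l([*W,152],vel=40,threshold=6)
s=ctrl.read_state();print(hit,s['eef_pos'],s['force'])
if not hit:
    hit=ctrl.move_l([*W,134],vel=25,threshold=28);ctrl.hold(.3)
    s=ctrl.read_state();print(hit,s['eef_pos'],s['force'],s['wrist_torque'],s['grip_width'],s['t'])
```

```text
False [ 517.32176515 -272.71934995  151.86562573] [-0.36348712 -0.30558714 -3.32722351]
True [ 517.4764725  -272.73582841  142.28336626] [-1.32010121  1.62712577  8.65253092] [ 0.1972227   0.54493761 -0.04232339] 52.37268829805739 19.0417
```

Run:
```python
from h import *
W=[517.3,-272.7]
for z in (141.3,140.3,139.3,138.3):
    hit=ctrl.move_l([*W,z],vel=15);ctrl.hold(.3)
    s=ctrl.read_state();print(z,hit,s['eef_pos'].round(2) if hasattr(s['eef_pos'],'round') else s['eef_pos'],s['force'],s['wrist_torque'],s['t'])
    if s['force'][2]>22: break
```

```text
141.3 False [ 517.75 -272.95  142.88] [-2.68450591  1.77515072  8.99687907] [ 0.35237384  0.67107669 -0.03276611] 19.5917
140.3 False [ 517.72 -272.96  141.95] [-3.6972915   2.87433966  9.19919193] [ 0.39180158  0.7537364  -0.02743933] 20.1417
139.3 False [ 517.79 -272.99  141.61] [-3.88042357  3.15435087 11.94042545] [ 0.43429931  0.9529552  -0.01009941] 20.6917
138.3 False [ 517.86 -273.01  141.55] [-6.29164781  3.87500571 17.1587647 ] [ 0.65944292  1.33994708 -0.04072887] 21.2417
```

The plate is bottomed: z stays at 141.6 while the force rises. Now the clockwise turn, in small steps.

Run:
```python
from h import *
W=[516.9,-272.5];g=1.483-1.019
for k in range(1,11):
    ctrl.move_ptp([*W,138.6],rot(g-0.15*k));ctrl.hold(.1)
    s=ctrl.read_state();print(k,np.round(s['eef_pos'],1),np.round(s['force'],1),np.round(s['wrist_torque'],2),round(s['t'],1))
    if abs(s['wrist_torque'][2])>1.5: break
snap('top','t3.png');snap('scene','s3.png')
im=[cv2.imread('pics/'+f) for f in('t3.png','s3.png')]
a=cv2.resize(im[0][180:330,430:580],(400,400));b=cv2.resize(im[1][150:290,120:260],(400,400))
cv2.imwrite('pics/c3.png',np.hstack([a,b]))
```

```text
1 [ 518.7 -273.9  141.6] [-1.5  1.4 11.3] [ 0.22  0.58 -0.12] 21.6
2 [ 519.  -274.5  141.6] [-1.3 -0.8  9.1] [-0.08  0.42 -0.09] 22.0
3 [ 519.  -274.8  141.7] [-0.2 -1.1  9. ] [-0.23  0.48 -0.04] 22.3
4 [ 519.  -275.   141.7] [-0.6 -1.7  8.9] [-0.3   0.51 -0.03] 22.7
5 [ 518.9 -275.   141.7] [-1.7 -1.8  8.7] [-0.35  0.52 -0.05] 23.1
6 [ 518.8 -275.   141.7] [-2.2 -2.3  9.2] [-0.28  0.53 -0.06] 23.4
7 [ 518.8 -275.   141.7] [-0.9 -2.1  8.9] [-0.27  0.58  0.03] 23.8
8 [ 518.7 -274.9  141.7] [-2.  -1.4  9.7] [-0.24  0.58 -0.01] 24.2
9 [ 518.7 -274.9  141.6] [-2.4 -2.8 10.7] [-0.17  0.59 -0.04] 24.5
10 [ 518.7 -274.8  141.7] [-0.8 -1.1  9.1] [-0.09  0.66 -0.03] 24.9
```

View pics/c3.png

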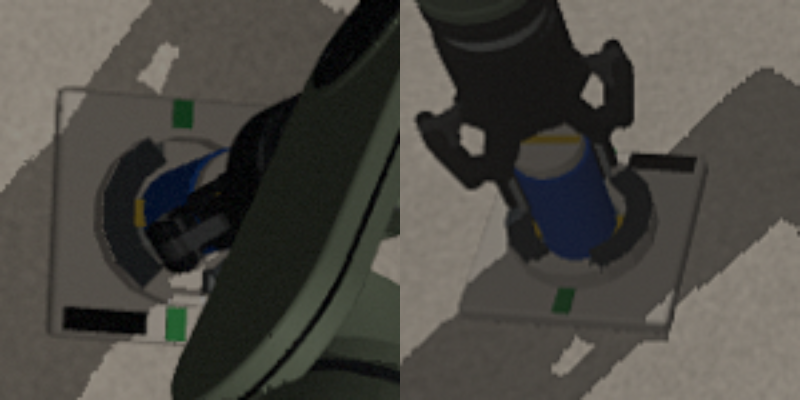

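The lugs (yellow at crop (138,212)) are under the rim and the lid stripe is square to the gaps. Unload, release and retreat.

```bash
python3 - <<'E'
from h import *
W=[517.5,-273.2]
ctrl.move_l([*W,143],vel=20);ctrl.hold(.2)
ctrl.gripper_to(85);ctrl.hold(.3)
ctrl.move_l([*W,300],vel=150)
ctrl.move_ptp([350,100,400],rot(1.2));ctrl.hold(.5)
snap('top','t4.png');snap('scene','s4.png');s=ctrl.read_state();print(s['t'],s['force'])
E
python3 -c "
import cv2,numpy as np
a=cv2.imread('pics/t4.png');b=cv2.imread('pics/s4.png')
o=np.vstack([a[130:350,:][:, :],np.zeros((300,640,3),np.uint8)]);
o[220:520]=b[100:400];cv2.imwrite('pics/c4.png',o)"
```

```text
29.6583 [-0.21390871 -0.07492939  0.26214306]
```

View pics/c4.png

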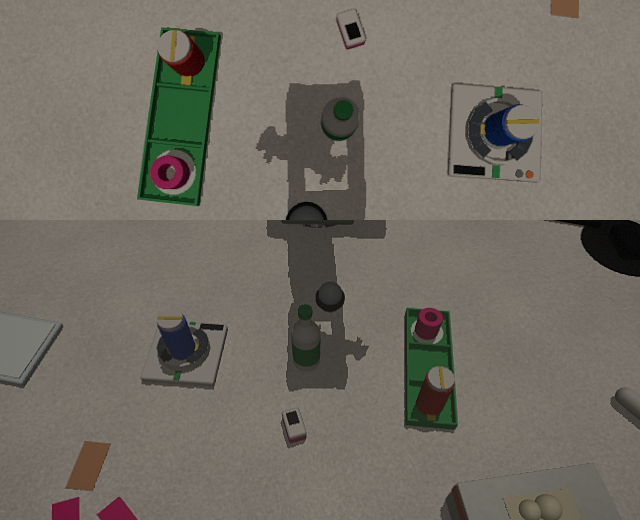

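Tape is upright on the disc at (172,172), the pot is turned with its stripe at (522,122), and the bystanders are unmoved. One numeric check of pot tilt and height before handing in.

Run:
```python
from h import *
def st(f,box):
    x0,y0,x1,y1=box;hsv=cv2.cvtColor(cv2.imread('pics/'+f),cv2.COLOR_BGR2HSV)[y0:y1,x0:x1]
    n,l,s,c=cv2.connectedComponentsWithStats(cv2.inRange(hsv,(18,110,60),(35,255,255)))
    i=1+np.argmax(s[1:,4]);return c[i]+[x0,y0],s[i]
a,sa=st('t4.png',(500,235,545,265));b,sb=st('s4.png',(150,185,195,215))
print(a,sa,b,sb,at('top',a,129),at('scene',b,129),proj('top',[518.5,-273,129]),proj('scene',[518.5,-273,129]))
(c1,d1),(c2,d2)=ray('top',a),ray('scene',b)
k=np.linalg.lstsq(np.c_[d1,-d2],c2-c1,rcond=None)[0];print(c1+k[0]*d1,c2+k[1]*d2)
```

```text
[523.29333333 251.10666667] [  7  14  32   5 150] [169.  197.5] [ 7 12 25  2 50] [ 521.96704767 -275.60100071  129.        ] [ 520.36591803 -274.67826014  129.        ] [521.6164749  253.54012139] [170.07902471 196.73622327]
[ 521.72164593 -274.85143463  130.9824534 ] [ 521.68426267 -273.98795963  130.65134575]
```

```bash
python3 -c "
from plant import ctrl, grab_frame, camera_params, finish_job
print(finish_job())"
```

```text
the job is handed in; nothing more can be done
None
```

I handed the job in at about 30 s of the 67 s limit: the tape roll stands on the paper disc, and the gel pot is pressed down, turned and locked on the warmer. By the last pictures the lid top is at 129–131 mm (129 when locked), the lean is about 0.03 rad, and nothing else appears to have moved; no verdict was returned.

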